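# Shut the blue chiller drawer and silence its alarm

## Robot

A 6-joint arm with a two-finger parallel gripper is mounted at the origin on the work surface. World frame = base frame: x ahead of the robot, y to its left, z up, the work surface at z = 0. Lengths are in mm, angles in rad, forces in N, time in s.
With the tool pointing down it reaches from about 300 to 775 mm from the base axis. Payload 14.6 kg.
Tool frame: the origin (TCP) lies midway between the tips of the shut fingers; the grasp point (between the pads) lies 19 mm behind it; x points along the fingers, z is the direction in which the jaws open and shut, and the axes are right-handed (so a half turn about x gives the same grasp; the last joint's range is limited). The gripper opens to 94 mm and grips with 3 to 60 N. Pads are 16 mm wide; open, the fingers measure 119 mm over their backs; the gripper's body (75 mm by 177 mm) begins 78 mm behind the grasp point.
Start: joints at [1.09, 0.3, 1.521, -0, 1.321, -0.067], TCP at [221.147, 503.571, 205.446] pointing down, gripper open.
Joint ranges: [-3.03, 3.03], [-0.79, 2.21], [0.23, 2.52], [-1.04, 4.18], [0, 3.07], [-2.55, 2.55]. Speed limits (rad/s): [2.22, 2.22, 2.57, 3.14, 3.14, 3.14].

## Interface

Orientations are given as [roll, pitch, yaw] about the fixed x, y, z axes, in that order (R = Rz(yaw) Ry(pitch) Rx(roll)).
In Python, from cell import * gives the robot as it stands.
- The arm moves only by the tool play_rows, never from a script. Its argument "motion" is one flat list of numbers, 7 for each row, row after row: the turn, a rotation vector about the tool's x, y, z in rad, then the shift along the tool's x, y, z in m, then the closure, from -1 (fully open) to 1 (shut), so that 0 is half open. In form: [rx, ry, rz, x, y, z, fingers, rx, ry, rz, x, y, z, fingers, ...]. A call has 1 to 20 rows; each row shifts and turns the pose as measured when the row begins, along the tool's axes as they then stand; what a row does not reach is not made up. A row lasts 1/10 s, in which the tool goes at most 50 mm and 8.59 degrees, less where a joint would pass 70% of its speed; a pose out of reach is approached as far as the arm can. A call with a gripper value outside its range is refused whole. The fingers move at their own pace and stop on an object; "newtons" is the grip in N (left out, the last holds). Time passes only in rows, so rows that do not move let the fingers close. It gives the time, the measured TCP pose, the force and the opening at its end, in the units of the state.
- read_state(): the state, without advancing time (a new reading comes with each control period).
- camera(name): name is "scene" or "top" or "wrist"; returns (picture, depth): 480x640x3 uint8, blue, green, red; 480x640 float32, mm along the optical axis (not along the pixel's ray), 0 where there is no reading.
- camera_params(name): a dict with "fx", "fy", "cx", "cy" (pixels), "k1" (the pictures are not rectified: a ray, as slopes to the right and down, at radius r is drawn at 1 + k1 r^2 times it, then the intrinsics apply), "T" (4x4, takes a point from camera to world coordinates). Camera axes: x right, y down, z forward; pixel columns grow to the right and rows downward; lengths in mm; the calibration is good to about 2 mm. A picture is of the moment at which its call begins: read the wrist's pose just before it. camera_params takes no time and is no camera call; for the wrist camera it gives the pose at the moment of the call.
- sign_off(): hands the job in, once; it reports no verdict.
Trained networks look in the newest picture that a camera, given by its name, has taken for a name from the list of things; names that differ only in an ending like _2 or _b are one class to them, and where a whole thing is asked for, a point or a joint stands for the part that bears it (a point fixed in the world has none). Each returns a list of dicts, best first, with "conf" (0 to 1); they miss things now and then, are a little off and sometimes report something else, mostly with a low value. They report only what shows in the picture. A call takes as long as a camera call.
- masks_of(camera, name): "region" (480x640 bool, what is visible of it).
- place_of(camera, name): "at" ([x, y, z] in mm, in the coordinates of the camera as it stood for that picture, good to about 4 mm: a listed point, or the origin of a listed thing).
The state is a dict: "clock": time; "joints": joint angles; "qd": joint speeds; "effort": joint torques, N m; "eef_pos": TCP position; "eef_rot": TCP orientation; "wrist_force": force on the tool from outside, world axes, zero at the start; "moment": the same for the moment, N m; "finger_gap": finger opening in mm.
Only numpy, scipy, OpenCV 4.12 (cv2) and the standard library are available. Lean on these libraries where they do the work, as an engineer would, in place of code of your own. Each camera call takes 0.05 s, during which the arm holds its last target.

## Task

The chiller alarm is sounding because the blue drawer was left ajar: with the fingertips, gently push the blue drawer fully shut, then lightly press the red button on the alarm box all the way in, let it go and withdraw. Leave the yellow drawer ajar just as it is, and do not press the green or black buttons or disturb the bottle, jar and cup.

Things in the scene. Friction and masses are not known exactly. Their poses are not given: they have to be found in the camera images.
- blue_drawer (a joint): how far the blue drawer stands open (m): 0 is fully shut, at most 0.1; it starts 0.045 to 0.08 open. The drawer (about 0.5 kg) slides level with about 2 N of friction and some damping, stays where it is left and meets a hard stop at 0. It has no handle or catch.
- blue_front (a point): middle of the outer face of the blue drawer's front panel, 110 mm above the work surface; moves with the drawer. Its x axis points level into the chiller (closing direction), y along the front, z up. The flat panel is 154 mm wide, 12 mm thick, from 26 to 140 mm above the work surface; its top 24 mm is a blue band, and a blue patch lies on the roof above.
- chiller: white bench chiller, fixed, 0.35 m wide; origin under its centre on the work surface; x axis into it from the front, z up. Two drawers side by side, 170 mm apart centre to centre, either colour on the left. Its flat roof is 145 mm above the work surface and begins 12 mm behind the outer face of a shut drawer.
- yellow_drawer (a joint): how far the yellow drawer stands open (m), made as the blue one; must stay as it is.
- yellow_front (a point): middle of the outer face of the yellow drawer's front panel (same size, yellow band and roof patch); axes as for the blue one.
- red_button (a joint): how far the red button is pressed (m): 0 is out, 0.006 fully in. It springs back; fully in takes about 4 N.
- red_button_top (a point): centre of the top face of the red button, a round cap 28 mm across that is pressed straight down; x and y axes as the alarm box.
- alarm_box: grey alarm box, fixed, 120 mm (x) by 200 mm (y), 50 mm high; origin under its centre on the work surface. A row of three buttons (red, green, black, in any order) stands on it along y, 60 mm apart, at x = -10 mm. An orange lamp dome 13 mm high stands at x = 42 mm, y = 0.
- green_button (a joint): how far the green button is pressed (m); leave alone.
- green_button_top (a point): centre of the top of the green button, same size as the red.
- black_button (a joint): how far the black button is pressed (m); leave alone.
- black_button_top (a point): centre of the top of the black button, same size as the red.
- milk_bottle_mid (a point): centre, half-way up, of a loose cream bottle with a white cap, 52 mm across, 120 mm high, in front of the chiller; leave alone.
- milk_jar_mid (a point): centre, half-way up, of a loose cream jar with a green cap, 60 mm across, 85 mm high, behind the alarm box; leave alone.
- steel_cup_mid (a point): centre, half-way up, of a loose open steel cup, 70 mm across, 75 mm high, to the left in front of the chiller; leave alone.

How it is judged (in metres and radians):
On the way, in this order (a step that is already met when the one before it is completed fails the run):
1. the fingers push on the blue drawer while it is still ajar (contact force between the fingers and blue_drawer above 0.5 N and value of joint blue_drawer above 0.01 m), for 0.04 s.
2. the blue drawer is pushed fully shut (value of joint blue_drawer below 0.006 m), for 0.2 s.
3. the red button is pressed in with the fingers (value of joint red_button above 0.0045 m and contact force between the fingers and red_button above 0.5 N and value of joint blue_drawer below 0.006 m), for 0.1 s.
At the end, for the whole second after the job is handed in: The blue drawer is shut to within 6 mm, all three buttons are out (within 1.5 mm), the yellow drawer is within 8 mm of where it stood, the bottle, jar and cup within 15 mm of where they stood (value of joint blue_drawer below 0.006 m and value of joint each of red_button, green_button, black_button below 0.0015 m and not (distance of yellow_front from where it was at the start of the episode above 0.008 m) and not (distance of milk_bottle_mid from where it was at the start of the episode above 0.015 m) and not (distance of milk_jar_mid from where it was at the start of the episode above 0.015 m) and not (distance of steel_cup_mid from where it was at the start of the episode above 0.015 m)); the robot touches nothing.
It fails at once if the red button is pressed before the blue drawer is shut (value of joint red_button above 0.003 m and value of joint blue_drawer above 0.01 m).
It fails at once if the green or black button is pressed (more than 2 mm) (value of joint any of green_button, black_button above 0.002 m).
It fails at once if the red button is pushed harder than 20 N (contact force between the arm and red_button above 20 N).
It fails at once if the blue drawer is pushed harder than 30 N or slammed (faster than 0.5 m/s) (contact force between the arm and blue_drawer above 30 N or velocity of joint blue_drawer below -0.5 m/s).
It fails at once if the yellow drawer is moved by more than 8 mm, or the bottle, jar or cup moved or lifted by more than 15 mm (distance of yellow_front from where it was at the start of the episode above 0.008 m or distance of any of milk_bottle_mid, milk_jar_mid, steel_cup_mid from where it was at the start of the episode above 0.015 m).
It also fails if it takes over 45 s, if anything falls off the work surface, if the arm or the gripper's body presses on something with over 40 N, if the wrist force passes 120 N, or if a joint passes its speed limit or range.

## Working session

There is one attempt and no reset: what is moved stays moved. The work goes in short steps, Python scripts to look and compute and a tool call to move; the robot and the scene stay as the last step left them, time stands still between calls to the robot, and variables do not carry over. Pictures are saved under pics/ and viewed, and the job is handed in when it is done.

Besides the shell and the picture viewer there is one more tool, called after "Request:" by a JSON object that holds its "name" and its "arguments", one argument or row to a line. play_rows: Moves the arm, as the interface text tells. Its arguments: {"type":"object","properties":{"motion":{"type":"array","items":{"type":"number"}},"newtons":{"type":"number"}},"required":["motion"]}

```bash
mkdir -p pics; ls; cat > h.py <<'E'
from cell import *
import numpy as np, cv2
from scipy.spatial.transform import Rotation as R
E
python3 - <<'E'
from h import *
s=read_state();print(s)
for c in ["scene","top"]:
    p,d=camera(c);cv2.imwrite(f"pics/{c}0.png",p)
    np.savez(f"pics/{c}0.npz",p=p,d=d)
    P=camera_params(c);print(c,{k:P[k] for k in P if k!="T"});T=np.array(P["T"]);print(T.round(2))
    for n in ["blue_front","yellow_front","chiller","red_button_top","green_button_top","black_button_top","alarm_box","milk_bottle_mid","milk_jar_mid","steel_cup_mid"]:
        for r in place_of(c,n)[:2]:
            print(n,round(r["conf"],2),(T@np.append(r["at"],1))[:3].round(1))
print(read_state()["clock"])
E
```

```text
pics
{'clock': 0.0, 'joints': array([ 1.09040526e+00,  3.00470688e-01,  1.52159904e+00, -1.87313829e-05,
        1.32071117e+00, -6.65540131e-02]), 'qd': array([-0.00187955, -0.00044902,  0.000528  , -0.00082407,  0.00070664,
        0.00153756]), 'effort': array([ 1.38029940e-03, -5.31812704e+01, -3.52744746e+01,  7.08764512e-02,
        2.43641669e-02, -1.14293443e-04]), 'eef_pos': array([221.02608577, 503.33495277, 204.87896455]), 'eef_rot': array([ 3.09030629,  1.56960794, -2.0359151 ]), 'wrist_force': array([-0.24676686, -0.37035088, -0.48783833]), 'moment': array([0.02645386, 0.02633818, 0.01296238]), 'finger_gap': 93.91330392309389}
scene {'fx': 576.1172159276434, 'fy': 576.1172159276434, 'cx': 322.29779252736535, 'cy': 234.1935007633207, 'k1': 0.055280136555644996}
[[-3.60000e-01  7.40000e-01 -5.70000e-01  1.20752e+03]
 [ 9.30000e-01  2.90000e-01 -2.20000e-01  2.60370e+02]
 [-0.00000e+00 -6.10000e-01 -7.90000e-01  1.01078e+03]
 [ 0.00000e+00  0.00000e+00  0.00000e+00  1.00000e+00]]
blue_front 0.74 [496.8 296.6 113.1]
yellow_front 0.9 [491.9 125.5 109.5]
chiller 0.81 [702.  21
[... 471 characters left out ...]
1.0000e-02 -1.0000e+00  9.0000e-02  4.5301e+02]
 [-1.0000e+00  1.0000e-02 -3.0000e-02 -2.7200e+00]
 [ 3.0000e-02 -9.0000e-02 -1.0000e+00  1.1085e+03]
 [ 0.0000e+00  0.0000e+00  0.0000e+00  1.0000e+00]]
blue_front 0.57 [496.8 289.5 108.6]
yellow_front 0.72 [486.4 122.8 107.5]
yellow_front 0.58 [ 497.5 -231.8    2.7]
red_button_top 0.72 [ 491.1 -231.8   70.6]
green_button_top 0.55 [ 497.3 -173.2   70.3]
black_button_top 0.6 [ 486.8 -292.8   75.7]
alarm_box 0.64 [ 4.976e+02 -2.298e+02 -4.000e-01]
alarm_box 0.46 [ 494.3 -168.5   70.5]
milk_bottle_mid 0.87 [423.1 -64.3  58.8]
milk_jar_mid 0.72 [ 754.9 -269.2   43.4]
steel_cup_mid 0.73 [389.5 326.4  39.4]
steel_cup_mid 0.47 [486.3 125.  107.9]
1.1
```

View pics/scene0.png

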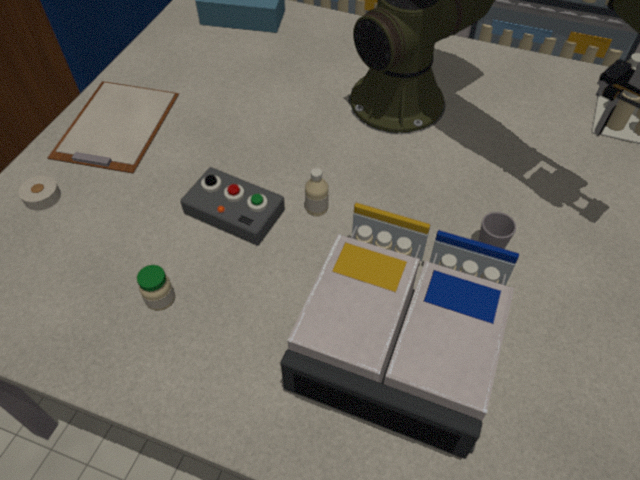

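View pics/top0.png

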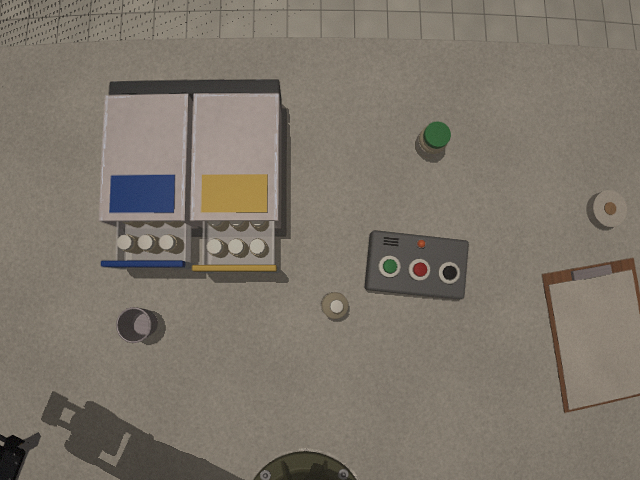

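The scene view shows the blue drawer on the right (band near 478,247), the yellow one beside it, and the cup (497,232) just in front of the blue one. In the top view the blue band is at (142,264), the red button at (420,269) is the middle of the row, and the cup is at (135,325). I'll measure these more exactly next.

```bash
cat >> h.py <<'E'
def cloud(c,p,d):
    P=camera_params(c);T=np.array(P["T"])
    v,u=np.mgrid[0:480,0:640]
    xd=(u-P["cx"])/P["fx"];yd=(v-P["cy"])/P["fy"]
    x,y=xd.copy(),yd.copy()
    for _ in range(20):
        k=1+P["k1"]*(x*x+y*y);x,y=xd/k,yd/k
    X=np.stack([x*d,y*d,d],-1)@T[:3,:3].T+T[:3,3]
    X[d==0]=np.nan
    return X
E
python3 - <<'E'
from h import *
for c in ["top","scene"]:
    z=np.load(f"pics/{c}0.npz");p,d=z["p"],z["d"];X=cloud(c,p,d)
    hsv=cv2.cvtColor(p,cv2.COLOR_BGR2HSV)
    cen=X.copy()
    def rep(n,m):
        q=X[m];q=q[~np.isnan(q).any(1)]
        if len(q)<20:print(n,len(q));return
        (cx,cy),(w,h),a=cv2.minAreaRect(q[:,:2].astype(np.float32))
        print(c,n,len(q),"med",np.median(q,0).round(1),"lo",np.percentile(q,2,axis=0).round(1),"hi",np.percentile(q,98,axis=0).round(1),"rect",round(cx,1),round(cy,1),round(w,1),round(h,1),round(a,1))
    H,S,V=hsv[...,0],hsv[...,1],hsv[...,2]
    ins=(X[...,0]>300)&(X[...,0]<900)
    blue=(H>105)&(H<130)&(S>150)&ins
    yel=(H>18)&(H<30)&(S>130)&ins
    red=((H<5)|(H>172))&(S>150)&ins&(X[...,1]<-100)&(X[...,2]>55)
    grn=(H>50)&(H<80)&(S>120)&ins&(X[...,2]>55)&(X[...,0]<600)
    zz=X[...,2]
    for n,m in [("blue",blue),("yel",yel)]:
        k,l,st,ce=cv2.connectedComponentsWithStats(m.astype(np.uint8))
        for i in range(1,k):
            if st[i,4]>150: 
                rep(n,l==i)
                q=X[(l==i)&(zz>134)];q=q[~np.isnan(q).any(1)]
                if len(q)>30:print("  slope dx/dy",np.polyfit(q[:,1],q[:,0],1).round(3))
    rep("red",red);rep("grn",grn)
    roof=(zz>141)&(zz<150)&(X[...,0]>450)&(X[...,1]>-50)&ins
    rep("roof",roof)
    box=(zz>45)&(zz<55)&(X[...,1]<-100)&(X[...,0]<600)&ins;rep("box",box)
    for n in ["steel_cup_mid","milk_bottle_mid"]:
        camera  # masks
    cup=(zz>68)&(zz<80)&(X[...,0]<450)&(X[...,0]>340)&(X[...,1]>280)&(X[...,1]<380);rep("cuprim",cup)
E
```

```text
top blue 853 med [626.8 325.8 145.9] lo [598.  279.1 142.1] hi [663.3 351.  149.3] rect 631.4 307.3 91.1 68.0 89.3
  slope dx/dy [1.19000e-01 5.90177e+02]
top blue 314 med [503.5 313.1 139.2] lo [497.9 235.  135.9] hi [507.4 365.7 142.5] rect 502.5 298.7 139.9 9.5 89.8
  slope dx/dy [-6.00000e-03  5.05096e+02]
top yel 2396 med [629.5 123.  145.7] lo [596.7  66.6 142.2] hi [662.4 180.  149.4] rect 629.7 123.5 118.0 67.9 89.6
  slope dx/dy [1.00000e-02 6.28337e+02]
top yel 501 med [493.9 123.2 139.3] lo [489.5  50.8 136.3] hi [499.3 196.  142.9] rect 494.4 123.6 152.6 9.3 89.7
  slope dx/dy [7.00000e-03 4.93555e+02]
top red 139 med [ 491.4 -229.7   71.1] lo [ 479.7 -241.3   66.8] hi [ 503.2 -217.7   75.1] rect 491.5 -229.9 25.0 23.6 89.4
grn 15
top roof 21576 med [695.9 200.3 144.8] lo [583.   48.7 141.5] hi [815.3 366.5 148.5] rect 655.6 208.7 331.5 331.3 89.8
top box 4441 med [ 510.1 -227.6   49.4] lo [ 440.2 -325.8   45.6] hi [ 562.6 -135.6   53.3] rect 501.1 -231.0 198.2 120.2 83.4
top cuprim 274 med [385.  333.2  73.8] lo [354.4 294.8  68.4] hi [420.8 360.7  77.9] rect 387.6 327.5
[... 564 characters left out ...]
9 149.5] rect 629.2 125.7 71.7 119.0 0.0
  slope dx/dy [6.00000e-03 6.28999e+02]
scene red 93 med [ 494.  -226.3   71.6] lo [ 479.6 -284.3   67.7] hi [ 504.9 -214.5   75.1] rect 485.4 -252.8 85.3 27.2 77.1
scene grn 91 med [ 499.9 -168.4   71.8] lo [ 488.7 -281.7   67.8] hi [ 511.  -156.8   75. ] rect 493.2 -219.9 132.1 26.8 81.9
scene roof 23599 med [713.1 226.4 145.4] lo [584.5  53.4 142. ] hi [817.4 369.8 148.8] rect 656.3 211.1 330.3 330.6 89.5
scene box 2871 med [ 519.1 -218.4   49.5] lo [ 443.4 -324.1   45.7] hi [ 565.2 -130.5   53.7] rect 503.4 -228.0 202.3 124.7 83.9
scene cuprim 286 med [384.3 329.9  73.4] lo [354.2 296.6  68.3] hi [421.4 362.5  77.9] rect 388.5 329.3 70.4 68.2 10.1
```

```bash
cat >> h.py <<'E'
def rel(target,zdir=None):
    s=read_state();Rt=R.from_euler("xyz",s["eef_rot"]).as_matrix()
    print("t",round(s["clock"],2),"pos",s["eef_pos"].round(1),"F",s["wrist_force"].round(1),"gap",round(s["finger_gap"],1),"j",s["joints"].round(2))
    print("axes(cols)\n",Rt.round(3))
    zd=np.array(zdir if zdir is not None else [0,1,0.]);
    xt=np.array([0,0,-1.]);yt=np.cross(zd,xt);G=np.stack([xt,yt,zd],1)
    print("turn",R.from_matrix(Rt.T@G).as_rotvec().round(3),"other",R.from_matrix(Rt.T@G@np.diag([1,-1,-1])).as_rotvec().round(3))
    dw=np.array(target)-s["eef_pos"];print("dw",dw.round(1),"tool",(Rt.T@dw).round(1),"tool after turn",(G.T@dw).round(1))
E
python3 -c "
from h import *
rel([440,295,180])"
```

```text
t 1.1 pos [221.2 503.6 205.5] F [-0.3  0.4  0.3] gap 93.6 j [ 1.09  0.3   1.52 -0.    1.32 -0.07]
axes(cols)
 [[ 0.    -0.916  0.402]
 [-0.     0.402  0.916]
 [-1.    -0.    -0.   ]]
turn [-0.414 -0.     0.   ] other [2.728 0.    0.   ]
dw [ 218.8 -208.6  -25.5] tool [  25.5 -284.2 -103. ] tool after turn [  25.5 -218.8 -208.6]
```

Request:
{"name": "play_rows", "arguments": {
  "motion": [-0.1, 0, 0, 0, 0, 0, 1, -0.1, 0, 0, 0, 0, 0, 1, -0.1, 0, 0, 0, 0, 0, 1, -0.1, 0, 0, 0, 0, 0, 1, 0, 0, 0, 0, 0, 0, 1, 0, 0, 0, 0, 0, 0, 1],
  "newtons": 20
}}

```text
clock: 1.7
eef_pos: [221.2, 503.6, 205.5]
eef_rot: [0.056, 1.571, 1.625]
wrist_force: [0.5, 0.1, 0.2]
finger_gap: 49.4
```

```bash
python3 -c "
from h import *
rel([440,295,180])"
```

```text
t 1.7 pos [221.2 503.6 205.5] F [0.5 0.1 0.2] gap 49.4 j [ 1.09  0.3   1.52  0.    1.32 -0.48]
axes(cols)
 [[-0.    -1.     0.002]
 [ 0.     0.002  1.   ]
 [-1.     0.     0.   ]]
turn [-0.002  0.    -0.   ] other [ 3.14 -0.   -0.  ]
dw [ 218.8 -208.6  -25.5] tool [  25.5 -219.2 -208.2] tool after turn [  25.5 -218.8 -208.6]
```

Request:
{"name": "play_rows", "arguments": {
  "motion": [0, 0, 0, 0, -0.02, -0.02, 1, 0, 0, 0, 0, -0.02, -0.02, 1, 0, 0, 0, 0, -0.02, -0.02, 1, 0, 0, 0, 0, -0.02, -0.02, 1, 0, 0, 0, 0, -0.02, -0.02, 1, 0, 0, 0, 0, -0.02, -0.02, 1, 0, 0, 0, 0, -0.02, -0.02, 1, 0, 0, 0, 0, -0.02, -0.02, 1, 0, 0, 0, 0, -0.02, -0.02, 1, 0, 0, 0, 0, -0.02, -0.02, 1, 0, 0, 0, 0, -0.01, -0.005, 1, 0, 0, 0, 0, 0, 0, 1]
}}

```text
clock: 2.9
eef_pos: [435.3, 287.6, 205.7]
eef_rot: [-0.692, 1.569, 0.844]
wrist_force: [0.6, 0.7, -0.1]
finger_gap: 0.5
```

```bash
python3 -c "
from h import *
rel([460,295,112])
p,d=camera('scene');cv2.imwrite('pics/s1.png',p)"
```

```text
t 2.9 pos [435.3 287.6 205.7] F [ 0.6  0.7 -0.1] gap 0.5 j [ 0.51  0.24  1.6   0.    1.3  -1.02]
axes(cols)
 [[ 0.001 -0.999  0.034]
 [ 0.001  0.034  0.999]
 [-1.    -0.001  0.001]]
turn [-0.034  0.001  0.001] other [ 3.107e+00  1.000e-03 -2.000e-03]
dw [ 24.7   7.4 -93.7] tool [ 93.7 -24.4   8.1] tool after turn [ 93.7 -24.7   7.4]
```

View pics/s1.png

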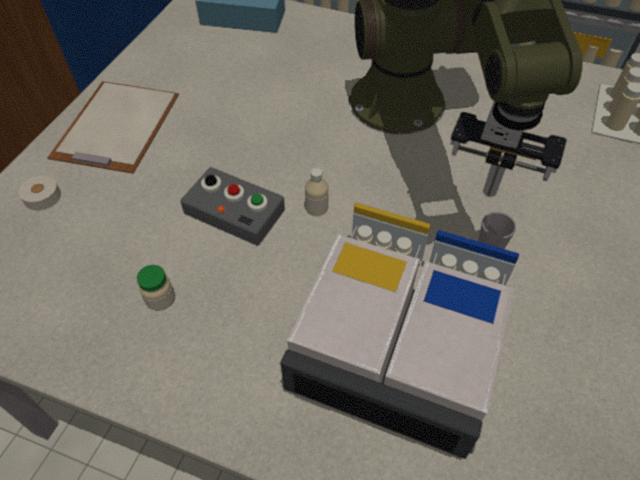

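The fingers are shut at (495,175), above and in front of the drawer and clear of the cup (497,232). Next I square up and lower them.

Request:
{"name": "play_rows", "arguments": {
  "motion": [-0.034, 0, 0, 0, -0.01, 0.007, 1, 0, 0, 0, 0.02, -0.015, 0, 1, 0, 0, 0, 0.02, 0, 0, 1, 0, 0, 0, 0.02, 0, 0, 1, 0, 0, 0, 0.02, 0, 0, 1, 0, 0, 0, 0.013, 0, 0, 1, 0, 0, 0, 0, 0, 0, 1]
}}

```text
clock: 3.65
eef_pos: [455.9, 302.4, 110.2]
eef_rot: [-0.527, 1.568, 1.048]
wrist_force: [-0.2, 1.2, -0.0]
finger_gap: 0.5
```

```bash
python3 -c "
from h import *
rel([488,295,112])"
```

```text
t 3.65 pos [455.9 302.4 110.2] F [-0.2  1.2 -0. ] gap 0.5 j [ 0.52  0.39  1.64  0.    1.11 -1.06]
axes(cols)
 [[ 0.002 -1.    -0.004]
 [ 0.003 -0.004  1.   ]
 [-1.    -0.002  0.003]]
turn [0.004 0.003 0.002] other [-3.138e+00 -3.000e-03  4.000e-03]
dw [32.1 -7.4  1.8] tool [ -1.7 -32.1  -7.5] tool after turn [ -1.8 -32.1  -7.4]
```

Request:
{"name": "play_rows", "arguments": {
  "motion": [0, 0, 0, 0, -0.01, -0.003, 1, 0, 0, 0, 0, -0.01, -0.003, 1, 0, 0, 0, 0, -0.006, 0, 1, 0, 0, 0, 0, -0.005, 0, 1, 0, 0, 0, 0, -0.005, 0, 1, 0, 0, 0, 0, -0.005, 0, 1, 0, 0, 0, 0, -0.005, 0, 1, 0, 0, 0, 0, -0.005, 0, 1]
}}

```text
clock: 4.45
eef_pos: [511.2, 297.2, 113.4]
eef_rot: [-0.612, 1.565, 0.963]
wrist_force: [-1.1, -0.4, -0.8]
finger_gap: 0.4
```

```bash
python3 -c "
from h import *
rel([561,295,112])
p,d=camera('scene');cv2.imwrite('pics/s2.png',p)"
```

```text
t 4.45 pos [511.2 297.2 113.4] F [-1.1 -0.4 -0.8] gap 0.4 j [ 0.46  0.47  1.5   0.    1.16 -1.11]
axes(cols)
 [[ 0.003 -1.    -0.004]
 [ 0.004 -0.004  1.   ]
 [-1.    -0.003  0.004]]
turn [0.004 0.004 0.003] other [-3.138 -0.005  0.007]
dw [49.8 -2.2 -1.4] tool [  1.5 -49.8  -2.4] tool after turn [  1.4 -49.8  -2.2]
```

View pics/s2.png

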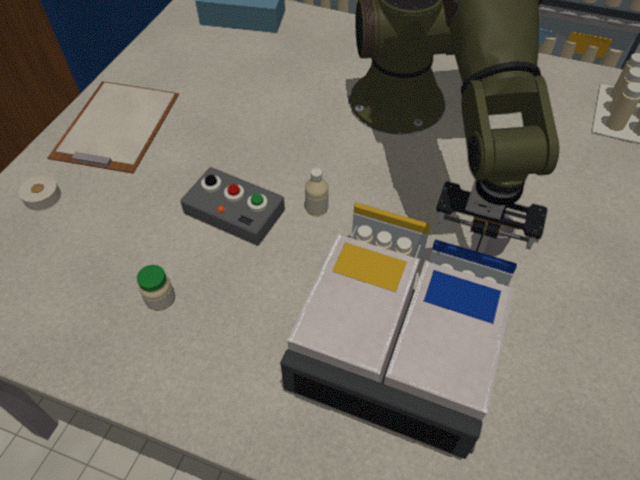

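The fingertips at (480,250) are on the blue band and the drawer is moving in. I'll keep pushing slowly.

Request:
{"name": "play_rows", "arguments": {
  "motion": [0, 0, 0, 0.001, -0.005, 0, 1, 0, 0, 0, 0, -0.005, 0, 1, 0, 0, 0, 0, -0.005, 0, 1, 0, 0, 0, 0, -0.005, 0, 1, 0, 0, 0, 0, -0.005, 0, 1, 0, 0, 0, 0, -0.004, 0, 1, 0, 0, 0, 0, -0.004, 0, 1, 0, 0, 0, 0, 0, 0, 1]
}}

```text
clock: 5.3
eef_pos: [548.2, 297.1, 112.6]
eef_rot: [-0.751, 1.565, 0.823]
wrist_force: [1.2, -0.7, -0.1]
finger_gap: 0.6
```

```bash
python3 -c "
from h import *
rel([561,295,112])"
```

```text
t 5.3 pos [548.2 297.1 112.6] F [ 1.2 -0.7 -0.1] gap 0.6 j [ 0.44  0.54  1.4   0.    1.19 -1.14]
axes(cols)
 [[ 0.004 -1.    -0.003]
 [ 0.004 -0.003  1.   ]
 [-1.    -0.004  0.004]]
turn [0.003 0.004 0.004] other [-3.138 -0.006  0.007]
dw [12.8 -2.1 -0.6] tool [  0.6 -12.8  -2.2] tool after turn [  0.6 -12.8  -2.1]
```

Request:
{"name": "play_rows", "arguments": {
  "motion": [0, 0, 0, 0, -0.002, 0, 1, 0, 0, 0, 0, -0.002, 0, 1, 0, 0, 0, 0, -0.002, 0, 1, 0, 0, 0, 0, -0.002, 0, 1]
}}

```text
clock: 5.7
eef_pos: [556.4, 297.2, 112.6]
eef_rot: [-0.723, 1.565, 0.851]
wrist_force: [-1.8, -0.3, -0.3]
finger_gap: 0.3
```

Request:
{"name": "play_rows", "arguments": {
  "motion": [0, 0, 0, 0, -0.0015, 0, 1, 0, 0, 0, 0, -0.0015, 0, 1]
}}

```text
clock: 5.9
eef_pos: [559.2, 297.1, 112.6]
eef_rot: [-0.559, 1.566, 1.015]
wrist_force: [-17.4, -2.8, 8.6]
finger_gap: 0.6
```

Request:
{"name": "play_rows", "arguments": {
  "motion": [0, 0, 0, 0, -0.0015, 0, 1, 0, 0, 0, 0, -0.0015, 0, 1]
}}

```text
clock: 6.1
eef_pos: [559.1, 297.1, 112.6]
eef_rot: [1.242, 1.564, 2.817]
wrist_force: [-16.9, -2.6, 7.7]
finger_gap: 0.3
```

The stop was met at about 17 N. I'll back off, rise and look.

Request:
{"name": "play_rows", "arguments": {
  "motion": [0, 0, 0, 0, 0.01, 0, 1, 0, 0, 0, 0, 0.02, 0, 1, 0, 0, 0, 0, 0.02, 0, 1, 0, 0, 0, -0.02, 0.01, 0, 1, 0, 0, 0, -0.03, 0, 0, 1, 0, 0, 0, -0.03, 0, 0, 1, 0, 0, 0, -0.02, 0, 0, 1, 0, 0, 0, 0, 0, 0, 1]
}}

```text
clock: 6.9
eef_pos: [498.7, 297.3, 217.3]
eef_rot: [0.348, 1.566, 1.923]
wrist_force: [-0.2, -0.6, -0.3]
finger_gap: 0.7
```

```bash
python3 -c "
from h import *
rel([492,-229,200])
for c in ['top','scene']:
    p,d=camera(c);cv2.imwrite(f'pics/{c}3.png',p);X=cloud(c,p,d)
    h=cv2.cvtColor(p,cv2.COLOR_BGR2HSV);T=np.array(camera_params(c)['T'])
    for n,lo,hi,ymin in [('blue',105,130,150),('yel',18,30,0)]:
        m=(h[...,0]>lo)&(h[...,0]<hi)&(h[...,1]>130)&(X[...,0]>470)&(X[...,0]<592)&(X[...,1]>ymin)&(X[...,2]>115)
        q=X[m];print(c,n,len(q),np.percentile(q,[2,50,98],axis=0).round(1).tolist())
    for n in ['red_button_top','steel_cup_mid','milk_bottle_mid']:
        for r in place_of(c,n)[:1]: print(n,round(r['conf'],2),(T@np.append(r['at'],1))[:3].round(1))
"
```

```text
t 6.9 pos [498.7 297.3 217.3] F [-0.2 -0.6 -0.3] gap 0.7 j [ 0.47  0.36  1.41  0.    1.37 -1.1 ]
axes(cols)
 [[-0.002 -1.    -0.005]
 [ 0.004 -0.005  1.   ]
 [-1.     0.002  0.004]]
turn [ 0.005  0.004 -0.002] other [-3.137e+00  3.000e-03  7.000e-03]
dw [  -6.7 -526.3  -17.3] tool [  14.9    9.1 -526.3] tool after turn [  17.3    6.7 -526.3]
top blue 493 [[569.3, 220.8, 124.5], [573.7, 297.1, 139.2], [579.1, 365.9, 142.9]]
top yel 520 [[488.9, 50.9, 135.6], [493.9, 126.5, 139.3], [499.4, 237.1, 503.2]]
red_button_top 0.45 [ 490.8 -230.3   70.1]
steel_cup_mid 0.74 [389.2 325.8  36.5]
milk_bottle_mid 0.93 [421.7 -62.7  60. ]
scene blue 313 [[480.1, 222.5, 137.3], [571.0, 289.6, 141.5], [576.0, 364.6, 476.5]]
scene yel 955 [[483.8, 56.2, 121.4], [499.2, 148.1, 138.3], [546.3, 341.4, 516.4]]
red_button_top 0.45 [ 492.3 -223.6   73.8]
steel_cup_mid 0.66 [385.9 335.1  42.8]
milk_bottle_mid 0.67 [421.5 -60.4  59.5]
```

View pics/top3.png

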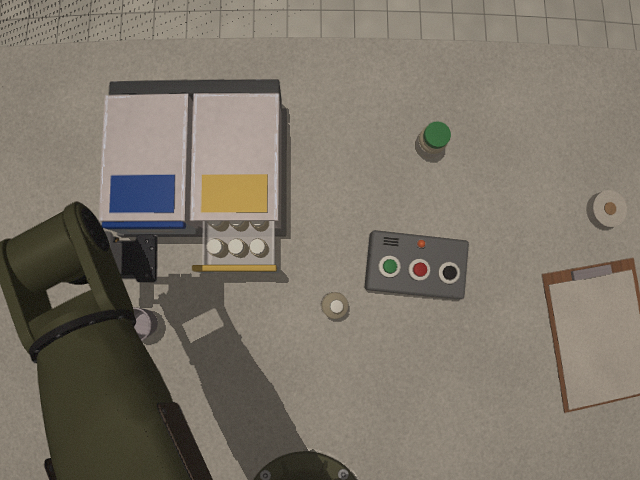

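The blue band (142,224) now lies against the roof edge, with its face at x≈569. The yellow one (235,268) is unchanged. Next I move across, high, to the red button (420,269).

Request:
{"name": "play_rows", "arguments": {
  "motion": [0, 0, 0, 0, 0, -0.03, 1, 0, 0, 0, 0, 0, -0.03, 1, 0, 0, 0, 0, 0, -0.03, 1, 0, 0, 0, 0, 0, -0.03, 1, 0, 0, 0, 0, 0, -0.03, 1, 0, 0, 0, 0, 0, -0.03, 1, 0, 0, 0, 0, 0, -0.03, 1, 0, 0, 0, 0, 0, -0.03, 1, 0, 0, 0, 0, 0, -0.03, 1, 0, 0, 0, 0, 0, -0.03, 1, 0, 0, 0, 0, 0, -0.03, 1, 0, 0, 0, 0, 0, -0.03, 1, 0, 0, 0, 0, 0, -0.03, 1, 0, 0, 0, 0, 0, -0.03, 1, 0, 0, 0, 0, 0, -0.03, 1, 0, 0, 0, 0, 0, -0.02, 1, 0, 0, 0, 0, 0, 0, 1]
}}

```text
clock: 9.0
eef_pos: [497.4, -191.8, 206.0]
eef_rot: [1.482, 1.555, 3.059]
wrist_force: [0.9, 0.7, -0.6]
finger_gap: 0.6
```

```bash
python3 -c "
from h import *
rel([492,-229,120])"
```

```text
t 9.0 pos [ 497.4 -191.8  206. ] F [ 0.9  0.7 -0.6] gap 0.6 j [-0.43  0.27  1.56 -0.01  1.33 -2.01]
axes(cols)
 [[-0.016 -1.    -0.006]
 [ 0.001 -0.006  1.   ]
 [-1.     0.016  0.001]]
turn [ 0.006  0.001 -0.016] other [-3.135e+00  2.500e-02  2.000e-03]
dw [ -5.4 -37.2 -86. ] tool [ 86.1   4.3 -37.3] tool after turn [ 86.    5.4 -37.2]
```

Request:
{"name": "play_rows", "arguments": {
  "motion": [0.006, 0, -0.016, 0, 0.003, -0.02, 1, 0, 0, 0, 0, 0.002, -0.017, 1, 0, 0, 0, 0.02, 0, 0, 1, 0, 0, 0, 0.02, 0, 0, 1, 0, 0, 0, 0.02, 0, 0, 1, 0, 0, 0, 0, 0, 0, 1]
}}

```text
clock: 9.6
eef_pos: [492.6, -228.4, 143.6]
eef_rot: [0.351, 1.568, 1.923]
wrist_force: [-0.3, -0.3, -0.5]
finger_gap: 0.2
```

```bash
python3 -c "
from h import *
rel([492,-229,76])
p,d=camera('wrist');cv2.imwrite('pics/w4.png',p)
p,d=camera('scene');cv2.imwrite('pics/s4.png',p)"
```

```text
t 9.6 pos [ 492.6 -228.4  143.6] F [-0.3 -0.3 -0.5] gap 0.2 j [-0.5   0.34  1.61  0.    1.19 -2.08]
axes(cols)
 [[-0.001 -1.    -0.001]
 [ 0.002 -0.001  1.   ]
 [-1.     0.001  0.002]]
turn [ 0.001  0.002 -0.001] other [-3.14e+00  1.00e-03  4.00e-03]
dw [ -0.6  -0.6 -67.6] tool [67.6  0.5 -0.7] tool after turn [67.6  0.6 -0.6]
```

View pics/w4.png

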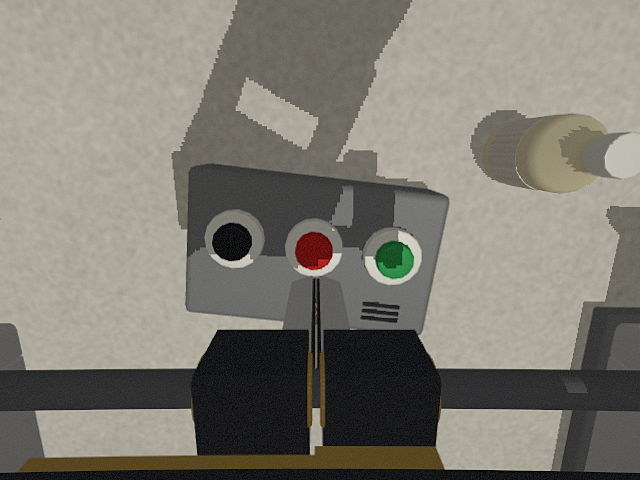

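View pics/s4.png

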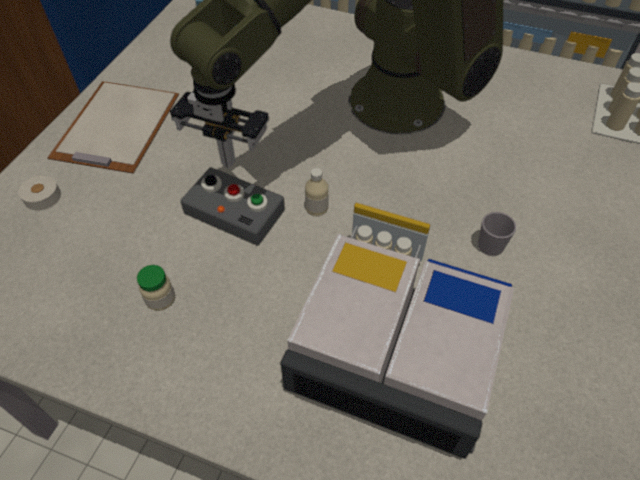

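The wrist view has the fingertips (316,285) in line with the red cap (314,250), and the other two caps are well to the sides. In the scene view the blue drawer stays shut. Lowering.

Request:
{"name": "play_rows", "arguments": {
  "motion": [0, 0, 0, 0.015, 0, 0, 1, 0, 0, 0, 0.015, 0, 0, 1, 0, 0, 0, 0.015, 0, 0, 1, 0, 0, 0, 0.008, 0, 0, 1, 0, 0, 0, 0, 0, 0, 1]
}}

```text
clock: 10.2
eef_pos: [497.2, -229.8, 98.6]
eef_rot: [-1.941, 1.559, -0.367]
wrist_force: [0.3, 0.2, 0.6]
finger_gap: 0.6
```

```bash
python3 -c "
from h import *
rel([492,-229,71])
p,d=camera('wrist');cv2.imwrite('pics/w5.png',p)"
```

```text
t 10.2 pos [ 497.2 -229.8   98.6] F [0.3 0.2 0.6] gap 0.6 j [-0.5   0.4   1.65  0.    1.08 -2.07]
axes(cols)
 [[ 0.011 -1.    -0.003]
 [-0.004 -0.003  1.   ]
 [-1.    -0.011 -0.004]]
turn [ 0.003 -0.004  0.011] other [-3.139 -0.017 -0.007]
dw [ -5.2   0.8 -27.6] tool [27.6  5.5  0.9] tool after turn [27.6  5.2  0.8]
```

View pics/w5.png

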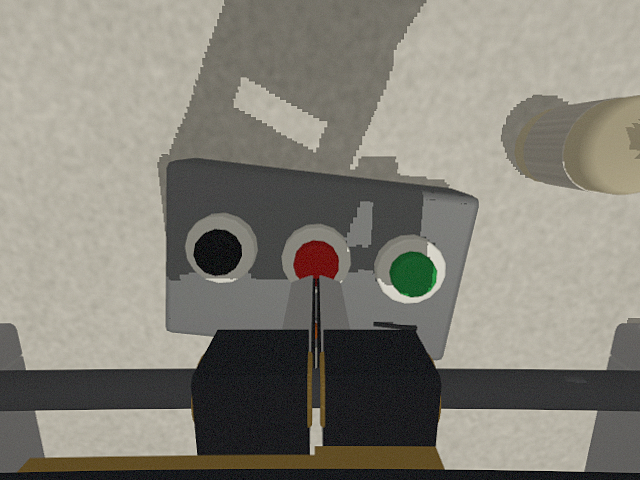

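A 5 mm drift in x shows, so I correct it and then approach.

Request:
{"name": "play_rows", "arguments": {
  "motion": [0, -0.004, 0.011, 0, 0.005, 0.001, 1, 0, 0, 0, 0.006, 0, 0, 1, 0, 0, 0, 0.006, 0, 0, 1, 0, 0, 0, 0.006, 0, 0, 1, 0, 0, 0, 0, 0, 0, 1]
}}

```text
clock: 10.75
eef_pos: [492.9, -229.3, 82.2]
eef_rot: [-2.217, 1.567, -0.644]
wrist_force: [0.0, -0.4, -0.7]
finger_gap: 0.5
```

```bash
python3 -c "
from h import *
rel([492,-229,71])"
```

```text
t 10.75 pos [ 492.9 -229.3   82.2] F [ 0.  -0.4 -0.7] gap 0.5 j [-0.5   0.42  1.67 -0.    1.05 -2.08]
axes(cols)
 [[ 0.003 -1.    -0.003]
 [-0.002 -0.003  1.   ]
 [-1.    -0.003 -0.002]]
turn [ 0.003 -0.002  0.003] other [-3.139e+00 -4.000e-03 -3.000e-03]
dw [ -0.9   0.3 -11.2] tool [11.2  0.9  0.4] tool after turn [11.2  0.9  0.3]
```

Request:
{"name": "play_rows", "arguments": {
  "motion": [0, 0, 0, 0.003, 0.001, 0, 1, 0, 0, 0, 0.003, 0, 0, 1, 0, 0, 0, 0.003, 0, 0, 1]
}}

```text
clock: 11.05
eef_pos: [492.0, -229.4, 72.7]
eef_rot: [-2.2, 1.567, -0.627]
wrist_force: [0.3, -0.3, 0.4]
finger_gap: 0.4
```

Request:
{"name": "play_rows", "arguments": {
  "motion": [0, 0, 0, 0.002, 0, 0, 1, 0, 0, 0, 0.002, 0, 0, 1]
}}

```text
clock: 11.25
eef_pos: [492.0, -229.4, 68.4]
eef_rot: [-2.21, 1.567, -0.637]
wrist_force: [-1.0, 0.5, 2.8]
finger_gap: 0.5
```

Request:
{"name": "play_rows", "arguments": {
  "motion": [0, 0, 0, 0.0015, 0, 0, 1, 0, 0, 0, 0.001, 0, 0, 1]
}}

```text
clock: 11.45
eef_pos: [492.1, -229.5, 66.1]
eef_rot: [-2.209, 1.567, -0.635]
wrist_force: [-4.3, 2.5, 12.7]
finger_gap: 0.1
```

Request:
{"name": "play_rows", "arguments": {
  "motion": [0, 0, 0, 0.001, 0, 0, 1]
}}

```text
clock: 11.55
eef_pos: [492.2, -229.5, 65.9]
eef_rot: [-2.202, 1.567, -0.628]
wrist_force: [-8.0, 4.4, 19.5]
finger_gap: 0.5
```

The button is fully in: the force rose well above the 4 N spring, to more than I wanted. I let it go at once.

Request:
{"name": "play_rows", "arguments": {
  "motion": [0, 0, 0, -0.005, 0, 0, 1, 0, 0, 0, -0.01, 0, 0, 1, 0, 0, 0, -0.03, 0, 0, 1, 0, 0, 0, -0.03, 0, 0, 1, 0, 0, 0, -0.03, 0, 0, 1, 0, 0, 0, -0.03, 0, 0, 1, 0, 0, 0, -0.02, 0, 0, 1, 0, 0, 0, 0, 0, 0, 1, 0, 0, 0, 0, 0, 0, 1]
}}

```text
clock: 12.45
eef_pos: [491.2, -228.8, 229.1]
eef_rot: [-2.153, 1.566, -0.58]
wrist_force: [0.7, -1.0, -0.5]
finger_gap: 0.4
```

```bash
python3 -c "
from h import *
rel([492,-229,200])
for c in ['top','scene','wrist']:
    p,d=camera(c);cv2.imwrite(f'pics/{c}6.png',p);X=cloud(c,p,d)
    h=cv2.cvtColor(p,cv2.COLOR_BGR2HSV);T=np.array(camera_params(c)['T'])
    for n,lo,hi,ymin in [('blue',105,130,150),('yel',18,30,0)]:
        m=(h[...,0]>lo)&(h[...,0]<hi)&(h[...,1]>130)&(X[...,0]>470)&(X[...,0]<592)&(X[...,1]>ymin)&(X[...,2]>115)
        q=X[m]
        if len(q): print(c,n,len(q),np.percentile(q,[2,50,98],axis=0).round(1).tolist())
    for n in ['red_button_top','green_button_top','black_button_top','milk_jar_mid','steel_cup_mid','milk_bottle_mid']:
        for r in place_of(c,n)[:1]: print(c,n,round(r['conf'],2),(T@np.append(r['at'],1))[:3].round(1))
"
```

```text
t 12.45 pos [ 491.2 -228.8  229.1] F [ 0.7 -1.  -0.5] gap 0.4 j [-0.5   0.26  1.51 -0.    1.36 -2.08]
axes(cols)
 [[ 0.004 -1.    -0.003]
 [-0.003 -0.003  1.   ]
 [-1.    -0.004 -0.003]]
turn [ 0.003 -0.003  0.004] other [-3.139 -0.007 -0.004]
dw [  0.8  -0.2 -29.1] tool [29.1 -0.6 -0.1] tool after turn [29.1 -0.8 -0.2]
top blue 455 [[569.4, 220.8, 134.9], [574.5, 296.3, 139.4], [579.2, 365.3, 142.4]]
top yel 501 [[489.5, 50.9, 135.5], [494.8, 123.2, 139.1], [499.3, 196.0, 142.6]]
top red_button_top 0.47 [ 495.8 -230.4   70. ]
top green_button_top 0.67 [ 499.  -171.2   73.1]
top milk_jar_mid 0.73 [ 755.3 -269.1   43.9]
top steel_cup_mid 0.94 [391.4 327.4  36.3]
top milk_bottle_mid 0.62 [422.1 -64.5  61. ]
scene blue 173 [[569.9, 226.7, 137.4], [573.1, 300.1, 140.2], [575.8, 367.3, 143.4]]
scene yel 756 [[489.5, 55.1, 121.4], [498.6, 129.3, 136.6], [502.2, 200.0, 142.6]]
scene red_button_top 0.49 [ 492.9 -225.6   71.2]
scene green_button_top 0.71 [ 494.4 -165.2   66.2]
scene black_button_top 0.52 [ 480.3 -290.5   74.3]
scene milk_jar_mid 0.94 [ 759.2 -264.8   45.1]
scene steel_cup_mid 0.68 [387.3 332.2  42. ]
scene milk_bottle_mid 0.84 [422.2 -60.5  59.8]
wrist green_button_top 0.62 [ 500.1 -173.8   68.3]
wrist black_button_top 0.68 [ 487.  -288.1   79.1]
wrist milk_bottle_mid 0.8 [425.4 -61.6  64.1]
```

View pics/scene6.png

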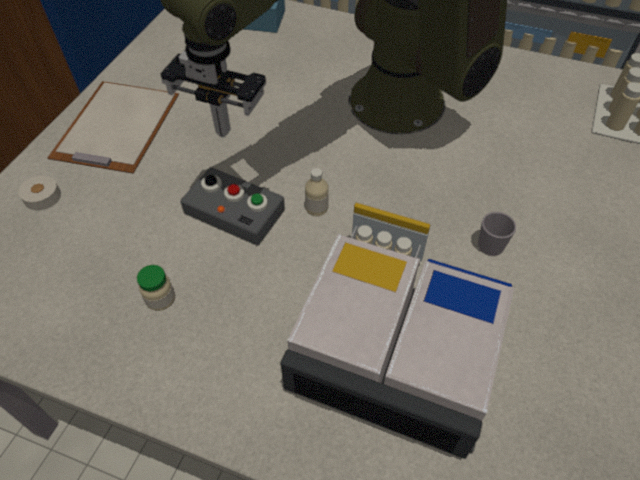

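In the final scene view the blue drawer is shut (470,268), the yellow one is still ajar (390,220), the red button is out (234,190), the bottle, jar and cup are in place, and the gripper is clear of everything.

```bash
python3 -c "
from h import *
print(sign_off())"
```

```text
the job is handed in; nothing more can be done
None
```

I pushed the blue drawer fully shut and pressed the red button all the way in. I then let it go, rose clear to about 229 mm and handed the job in at about 12.6 s. The one doubt is the force on the red button, which may have gone over the 20 N limit.

- **Blue drawer:** I pushed it with the shut fingertips until it met its stop, at about 17 N along the push (about 20 N with the sideways parts; limit 30 N). Both cameras now put its face at x≈569 mm, which is where a shut drawer should be.
- **Red button:** the fingertips stopped at about 66 mm, some 5–6 mm below the cap's rest height of 71–72 mm, and the force rose sharply there. Afterwards the networks placed the cap back at 70–71 mm.
- **Red button force:** the last press row read 19.5 N vertically, or about 21.5 N with the sideways parts included. That is a noisy wrist reading, not the contact force that is judged, so I can't rule out going over. I backed off in the next row.
- **Everything else:** the yellow drawer, bottle, jar and cup stayed within a few mm of their first readings, which is within measurement scatter. The green and black buttons were not touched. One reading of the green cap was about 4 mm low (66 mm), but the other two gave 73 and 68 mm, so I took it as network error.

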